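# Clear the blocked conduit stub on the clerk's desk

### The job

The upright conduit stub in the desk stand is blocked by an orange plug. Take the blue-handled push rod from the black holder, feel its way gently into the narrow mouth at the top of the stub (never leaning or levering on the stub or stand with the rod harder than about 18 N) and push the plug down and out of the bottom into the tray. Then stand the rod back in the holder and let go, leaving the marker, stamp and mug where they are.

Things in the scene. Friction and masses are not known exactly. Their poses are not given: they have to be found in the camera images.
- stand: Fixed grey stand; origin: centre of its underside, z up. Base: open catch tray 130 (x) by 120 (y) by 20 mm high. A dark post on its -x side (x -65 to -49 mm, up to z 105 mm) carries a dark ring (outer radius 34 mm, z 86 to 104 mm) that holds the stub in a rubber collar: an upright steel tube on the stand's axis, outer radius 19 mm, bore 30 mm wide, z 55 to 120 mm, open below.
- mouth_mark (a point): Point on the stub's axis at its top, 120 mm up. The stub's top 8 mm is a brass eccentric bushing, a 42 mm disc with a sharp-edged round hole (the mouth) 15 mm across in its middle. Disc and hole sit 6 mm to one side of the stub's axis, in ANY direction: the direction is not measured and must be found by eye or by feel. The bushing turns about the stub's axis only if forced.
- stub_foot (a point): Point on the stub's axis at its lower end, 65 mm below mouth_mark. The stub stays upright but, bushing and all, yields downward like a spring, 2 N per mm, up to 12 mm, then is rigid.
- tray_floor (a point): Centre of the catch tray's inner floor, 5 mm above the desk, straight below the stub.
- plug_center (a point): Centre of the orange plug, a cylinder 28 mm across, 22 mm long, 15 g, jammed upright in the bore, its top 15 to 30 mm below the mouth. It can leave only downward. Pushing it takes about 7 to 20 N all the way; it drops once its top is near the stub's lower end, so the rod's tip has to go 4 to 15 mm below stub_foot (the stub sinks under the push).
- rod_grip (a point): Centre of the blue handle of the push rod, 120 mm above the rod's tip. Handle: cylinder 26 mm across, 60 mm long. Below it is a round steel shank 12 mm across, 90 mm long, with a 1 mm chamfer at its tip. z points along the rod from tip to handle. Rod mass about 120 g.
- rod_tip (a point): Centre of the flat lower end of the push rod's shank.
- holder: Fixed black block 75 (x) by 125 (y) by 100 mm high. Origin: centre of its underside. Two round upright holes 20 mm across and 94 mm deep lie 33 mm either side of its centre along its y. The rod stands in one (shank in the hole, handle's shoulder resting on the top at z 100 mm, so tip at z 10 mm, grip at z 130 mm); the marker stands in the other.
- hole_a (a point): Centre of the mouth of the holder's hole at its -y side, on the top face.
- hole_b (a point): Centre of the mouth of the holder's hole at its +y side, on the top face.
- marker_center (a point): Middle of the red-capped marker (bystander), 135 mm long, cap 24 mm across and 45 mm long above the holder's top, white barrel 12 mm across in the hole.
- stamp: Blue self-inking stamp (bystander), 44 by 50 by 62 mm high, standing on the desk on the robot's side of the stand. Origin: centre of its underside.
- mug: White mug (bystander), 76 mm across, 85 mm high, handle at its +y, on the robot's side of the holder. Origin: centre of its underside.
There are look-alikes about, which are no part of the job. Of the things that look like the part that bears rod_grip, the larger one is meant. What is shaped like the holder but red is not meant.

How it is judged:
By the outcome, as a careful person would: the job done as asked, in the order asked, and still so for the second after the job is handed in, with the robot touching nothing.
It also fails if it takes over 67 s, if anything falls off the work surface, if the arm or the gripper's body presses on something with over 40 N, if the wrist force passes 120 N, or if a joint passes its speed limit or range.

### The arm

A 6-joint arm with a two-finger parallel gripper is mounted at the origin on the work surface. World frame = base frame: x ahead of the robot, y to its left, z up, the work surface at z = 0. Lengths are in m, angles in rad, forces in N, time in s.
With the tool pointing down it reaches from about 0.3 to 1 m from the base axis. Payload 5.1 kg.
Tool frame: the origin (TCP) lies between the finger pads; the fingertips stand 17 mm ahead of it and the grasp point (between the pads) lies 2 mm behind it; x points along the fingers, y is the direction in which the jaws open and shut, and the axes are right-handed (so a half turn about x gives the same grasp; the last joint's range is limited). The gripper opens to 95 mm and grips with 3 to 60 N. Pads are 20 mm wide; open, the fingers measure 119 mm over their backs; the gripper's body (75 mm by 180 mm) begins 59 mm behind the grasp point.
Start: joints at [1.068, 0.124, 1.65, -0, 1.367, -0.083], TCP at [0.265, 0.594, 0.232] pointing down, gripper open.
Joint ranges: [-2.61, 2.61], [-1.02, 2.33], [0.03, 2.71], [-1.35, 4.49], [0.32, 2.68], [-2.91, 2.91]. Speed limits (rad/s): [2.57, 2.57, 3.14, 3.14, 3.14, 3.14].

### API

Orientations are given as a unit quaternion [w, x, y, z].
In Python, from rig import monitor, vision, job gives the robot as it stands. The module is installed in compiled form; this text tells all that it offers.
- The arm moves only by the shell command python3 -m handwheel 'ROWS'. ROWS is JSON, one flat list of numbers, 7 for each row, row after row: the shift along the tool's x, y, z normalised to -1 to 1, where 1 is 0.3 m, then the turn, a rotation vector about the tool's x, y, z normalised to -1 to 1, where 1 is 90 degrees, then the closure, from 0 (fully open) to 1 (shut). A call has 1 to 8 rows; each row is the pose to reach, as a shift and turn from the pose measured when the call began, along the tool's axes at that moment; what a row does not reach only later rows make up. A row lasts 1/10 s, in which the tool goes at most 50 mm and 8.59 degrees, less where a joint would pass 70% of its speed; a pose out of reach is approached as far as the arm can. A call with a number of a shift or a turn outside -1 to 1 is refused whole. A call with a gripper value outside its range is refused whole. The fingers move at their own pace and stop on an object; the grip force is fixed at half the most. Time passes only in rows, so rows that repeat a pose let the fingers close. It gives the time, the measured TCP pose, the force and the opening at its end, in the units of the state.
- monitor.get_state(): the state, without advancing time (a new reading comes with each control period).
- vision.capture(name): name is "scene" or "top" or "wrist"; returns a dict with "pixels" (384x512x3 uint8, blue, green, red), "depth" (384x512 float32, m along the optical axis (not along the pixel's ray), 0 where there is no reading), "mtx" (3x3 intrinsics, pixels), "eye" and "orientation" of the camera in the world. Camera axes: x right, y down, z forward; pixel columns grow to the right and rows downward; lengths in m; the calibration is good to about 2 mm. A picture is of the moment at which its call begins.
- job.finish_job(): hands the job in, once; it reports no verdict.
The state is a dict: "t": time; "joint_pos": joint angles; "qvel": joint speeds; "effort": joint torques, N m; "eef_pos": TCP position; "orientation": TCP orientation; "ft_force": force on the tool from outside, world axes, zero at the start; "ft_torque": the same for the moment, N m; "grip_width": opening from 0.0 (shut) to 1.0 (fully open).
Only numpy, scipy, OpenCV 4.12 (cv2) and the standard library are available. Lean on these libraries where they do the work, as an engineer would, in place of code of your own. Each camera call takes 0.05 s, during which the arm holds its last target.

## Working session

There is one attempt and no reset: what is moved stays moved. The work goes in short steps, Python scripts to look and compute and a shell command to move; the robot and the scene stay as the last step left them, time stands still between calls to the robot, and variables do not carry over. Pictures are saved under pics/ and viewed, and the job is handed in when it is done.

```bash
ls; mkdir -p pics; python3 - <<'E'
from rig import monitor, vision
import cv2,numpy as np
s=monitor.get_state()
for k,v in s.items(): print(k,np.round(v,4))
for n in ["scene","top","wrist"]:
    c=vision.capture(n); cv2.imwrite(f"pics/{n}0.png",c["pixels"]); np.savez(f"pics/{n}0.npz",**c)
    print(n,c["mtx"].tolist(),c["eye"],c["orientation"])
print(monitor.get_state()["t"])
E
```

```text
pics
t 0.0
joint_pos [ 1.0684  0.1245  1.6517  0.      1.3675 -0.0826]
qvel [-0.0002  0.0008 -0.0007  0.0014 -0.0012 -0.0004]
effort [-3.30000e-03 -4.17610e+01 -3.59924e+01  7.71000e-02  4.94000e-02
 -2.00000e-04]
eef_pos [0.2646 0.593  0.2304]
orientation [ 0.6914  0.1466  0.6918 -0.148 ]
ft_force [0.2695 0.2525 1.5334]
ft_torque [0.0112 0.0152 0.0118]
grip_width 0.9978
scene [[420.939876873187, 0.0, 259.2934711050497], [0.0, 420.939876873187, 188.1941332738904], [0.0, 0.0, 1.0]] [ 0.8138246  -0.47893733  0.64534577] [-0.36625839  0.87232244  0.29664271 -0.13004403]
top [[434.4203900597947, 0.0, 251.21822599594498], [0.0, 434.4203900597947, 193.4494604446208], [0.0, 0.0, 1.0]] [ 0.26865891 -0.02062235  1.0537296 ] [ 0.06951503 -0.68073665  0.72517739 -0.07670089]
wrist [[333.6917402905063, 0.0, 257.4340578364967], [0.0, 333.6917402905063, 186.860212954631], [0.0, 0.0, 1.0]] [0.20337781 0.62160131 0.3822454 ] [0.10189073 0.83275776 0.54028291 0.06501668]
0.15
```

View pics/scene0.png

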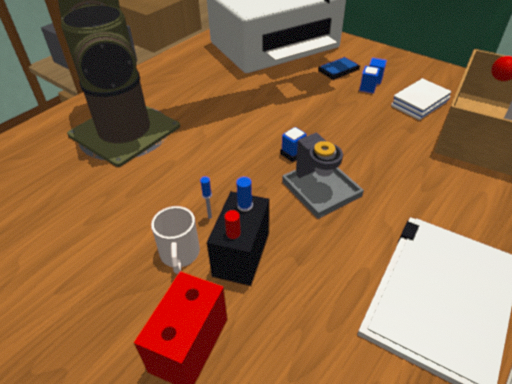

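View pics/top0.png

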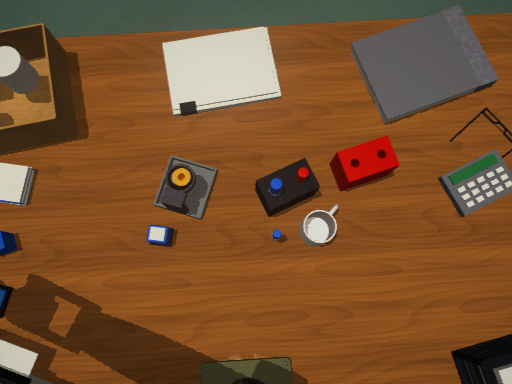

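View pics/wrist0.png

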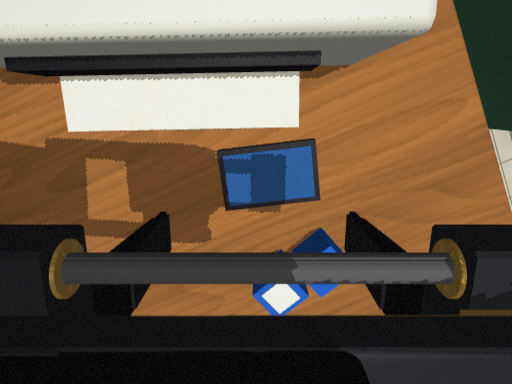

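The top view has two blue-handled candidates. The big handle at (276,185) stands in the black holder, and a small rod stands on the desk at (277,235). The red block at (364,163) is a decoy holder. By the description I want the handle at (276,185) in the black holder, whose marker is at (304,173). The brass mouth is at about (181,177).

```bash
cat > h.py <<'E'
import numpy as np, cv2
from scipy.spatial.transform import Rotation as R
from rig import monitor, vision
def rot(q): return R.from_quat(np.roll(q,-1))
def cap(n,tag=None):
    c=vision.capture(n)
    if tag: cv2.imwrite(f"pics/{tag}.png",c["pixels"]); np.savez(f"pics/{tag}.npz",**c)
    return c
def ray(c,uv):
    K=c["mtx"]; d=np.array([(uv[0]-K[0,2])/K[0,0],(uv[1]-K[1,2])/K[1,1],1.])
    return np.array(c["eye"]),rot(c["orientation"]).apply(d)
def onplane(c,uv,z):
    e,d=ray(c,uv); return e+d*(z-e[2])/d[2]
def cloud(c):
    K=c["mtx"];h,w=c["depth"].shape;u,v=np.meshgrid(np.arange(w),np.arange(h))
    D=c["depth"]; P=np.dstack([(u-K[0,2])/K[0,0]*D,(v-K[1,2])/K[1,1]*D,D])
    return rot(c["orientation"]).apply(P.reshape(-1,3)).reshape(h,w,3)+c["eye"]
def proj(c,p):
    q=rot(c["orientation"]).inv().apply(np.array(p)-c["eye"]); return (np.array(c["mtx"])@(q/q[2]))[:2]
def tool_shift(p):  # world target of TCP -> normalised shift
    s=monitor.get_state(); return rot(s["orientation"]).inv().apply(np.array(p)-s["eef_pos"])/0.3
def st():
    s=monitor.get_state(); r=rot(s["orientation"]).as_matrix()
    print("t",round(s["t"],2),"p",np.round(s["eef_pos"],4),"F",np.round(s["ft_force"],2),"T",np.round(s["ft_torque"],3),"g",round(float(s["grip_width"]),3)); print("R cols x,y,z",np.round(r.T,3).tolist(),"q",np.round(s["joint_pos"],3))
E
python3 - <<'E'
from h import *
c=dict(np.load("pics/top0.npz")); P=cloud(c); hsv=cv2.cvtColor(c["pixels"],cv2.COLOR_BGR2HSV)
st()
def blob(m,roi):
    x0,y0,x1,y1=roi; mm=np.zeros_like(m); mm[y0:y1,x0:x1]=m[y0:y1,x0:x1]
    n,l,s,ce=cv2.connectedComponentsWithStats(mm.astype(np.uint8)); i=1+np.argmax(s[1:,4]); return l==i,ce[i],s[i]
H,S,V=cv2.split(hsv)
blue=(H>100)&(H<130)&(S>120)
for nm,m,roi,z in [("rod",blue,(255,165,300,205),.16),("small",blue,(265,225,290,245),None),("marker",((H<8)|(H>172))&(S>150),(292,160,315,185),.145),("brass",(H>12)&(H<32)&(S>130)&(V>110),(160,160,205,195),.12)]:
    b,ce,s=blob(m.astype(np.uint8),roi); q=P[b]; 
    print(nm,ce,s,"zmed",np.median(q[:,2]),"med",np.median(q,0), "plane",onplane(c,ce,z) if z else "")
# holder top
for nm,roi,zl in [("holder",(240,145,335,225),(.09,.11)),("stamp",(140,215,180,255),(.045,.075)),("standtop",(150,150,225,225),(.09,.115)),("mug",(295,200,345,250),(.07,.1))]:
    x0,y0,x1,y1=roi; m=np.zeros(P.shape[:2],np.uint8); m[y0:y1,x0:x1]=((P[...,2]>zl[0])&(P[...,2]<zl[1]))[y0:y1,x0:x1]
    q=P[m>0]; print(nm,len(q),q.mean(0),cv2.minAreaRect((q[:,:2]*1000).astype(np.float32)))
m=np.zeros(P.shape[:2],bool); m[145:230,140:230]=True
q=P[m&(P[...,2]>.012)&(P[...,2]<.03)]; print("tray",cv2.minAreaRect((q[:,:2]*1000).astype(np.float32)))
im=c["pixels"]; cr=np.hstack([cv2.resize(im[150:220,240:330],None,fx=4,fy=4),cv2.resize(im[150:220,140:230],None,fx=4,fy=4)]); cv2.imwrite("pics/crop0.png",cr)
E
```

```text
t 0.15 p [0.2647 0.5931 0.2306] F [-0.09  0.62  0.2 ] T [ 0.001 -0.041  0.012] g 0.996
R cols x,y,z [[-0.001, -0.001, -1.0], [0.408, 0.913, -0.002], [0.913, -0.408, -0.0]] q [ 1.068  0.124  1.651 -0.     1.368 -0.083]
rod [275.42771084 185.34337349] [270 178  13  16 166] zmed 0.1595328657423014 med [ 0.4711331  -0.08812806  0.15953287] plane [ 0.47035564 -0.08790214  0.16      ]
small [276.3220339  233.84745763] [273 230   8   9  59] zmed 0.10748952233330866 med [ 0.37351567 -0.08527368  0.10748952] plane 
marker [301.93548387 174.11612903] [296 167  13  15 155] zmed 0.14422219583929008 med [ 0.49632355 -0.14874239  0.1442222 ] plane [ 0.49494911 -0.14801969  0.145     ]
brass [181.084 176.588] [172 168  19  18 250] zmed 0.12083172333554132 med [0.51299716 0.11604666 0.12083172] plane [0.51230341 0.11603075 0.12      ]
holder 1552 [ 0.48414857 -0.11989685  0.10081761] ((463.77752685546875, -129.5139617919922), (125.17703247070312, 125.18092346191406), 21.803695678710938)
stamp 368 [0.39562328 0.18165751 0.06086933] ((396.7719421386719, 183.2645263671875), (46.50189208984375, 39.98789596557617), 80.12922668457031)
standtop 831 [0.49253232 0.12830149 0.10394076] ((499.5026550292969, 126.36959075927734), (67.67106628417969, 99.73030853271484), 70.12008666992188)
mug 294 [ 0.39264247 -0.19092653  0.08185307] ((398.06005859375, -175.4141082763672), (98.67144012451172, 91.05705261230469), 77.44159698486328)
tray ((493.39739990234375, 129.2224578857422), (120.86416625976562, 174.97882080078125), 69.4566879272461)
```

View pics/crop0.png

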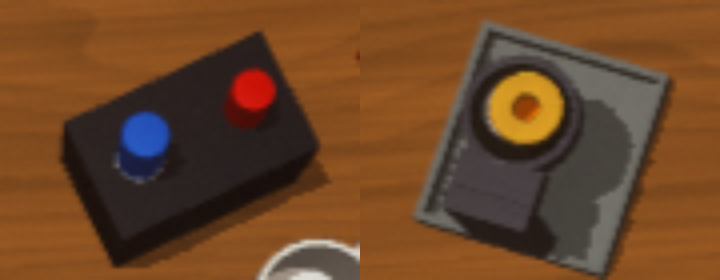

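The crop confirms it: the black holder has the large blue handle at hole_b (+y end) and the red cap at hole_a. The brass disc's hole is at about (181,177). Next I swing towards the rod.

```bash
python3 -m handwheel '[-0.1,-0.9,0.775,0.489,0,0,0, -0.1,-0.9,0.775,0.489,0,0,0, -0.1,-0.9,0.775,0.489,0,0,0, -0.1,-0.9,0.775,0.489,0,0,0, -0.1,-0.9,0.775,0.489,0,0,0, -0.1,-0.9,0.775,0.489,0,0,0, -0.1,-0.9,0.775,0.489,0,0,0, -0.1,-0.9,0.775,0.489,0,0,0]'; python3 - <<'E'
from h import *
st(); print(tool_shift([.470,-.068,.26]))
E
```

```text
t: 0.95
eef_pos: [0.3681, 0.2482, 0.2615]
orientation: [0.586, 0.397, 0.584, -0.398]
ft_force: [-0.3, 0.8, -0.2]
grip_width: 1.001
t 0.95 p [0.3681 0.2482 0.2615] F [-0.35  0.82 -0.2 ] T [-0.041  0.015 -0.011] g 1.001
R cols x,y,z [[0.001, -0.002, -1.0], [0.93, 0.369, 0.0], [0.369, -0.93, 0.002]] q [ 4.740e-01 -3.710e-01  2.050e+00 -2.000e-03  1.463e+00  9.700e-02]
[ 0.00752914 -0.07260475  1.10517684]
```

```bash
python3 -m handwheel '[0,-0.07,0.99,0,0,0,0, 0,-0.07,0.99,0,0,0,0, 0,-0.07,0.99,0,0,0,0, 0,-0.07,0.99,0,0,0,0, 0,-0.07,0.99,0,0,0,0, 0,-0.07,0.99,0,0,0,0, 0,-0.07,0.99,0,0,0,0]'; python3 - <<'E'
from h import *
c=cap("wrist","w1"); st(); print(c["eye"], ray(c,(256,192))[1])
for p in ([.47,-.088,.16],[.495,-.148,.145],[.5123,.116,.12]): print(proj(c,p))
E
```

```text
t: 1.65
eef_pos: [0.4588, -0.0396, 0.2618]
orientation: [0.584, 0.398, 0.583, -0.4]
ft_force: [0.7, 0.5, 0.5]
grip_width: 1.001
t 1.7 p [ 0.4583 -0.0375  0.2617] F [-0.12  0.32  0.37] T [-0.051  0.027  0.032] g 1.003
R cols x,y,z [[-0.0, -0.002, -1.0], [0.931, 0.364, -0.001], [0.364, -0.931, 0.001]] q [-1.980e-01 -3.310e-01  2.020e+00 -2.000e-03  1.453e+00 -5.700e-01]
[0.43430469 0.02433171 0.41332613] [ 0.0884694  -0.24232248 -0.96628603]
[248.73742072 250.78958069]
[251.34198617 309.4723369 ]
[388.43470825  30.54919833]
```

View pics/w1.png

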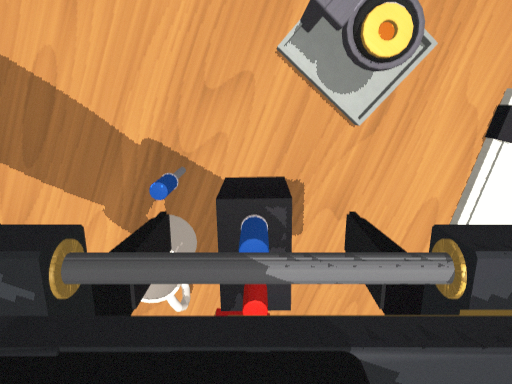

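```bash
python3 - <<'E'
from h import *
c=dict(np.load("pics/top0.npz")); P=cloud(c)
for nm,roi,zl in [("rod",(262,170,292,205),.157),("marker",(292,160,318,185),.142),("brass",(160,160,205,195),.117)]:
    x0,y0,x1,y1=roi; m=np.zeros(P.shape[:2],np.uint8); m[y0:y1,x0:x1]=(P[...,2]>zl)[y0:y1,x0:x1]
    v,u=np.nonzero(m); print(nm,len(u),u.mean(),v.mean(),onplane(c,(u.mean(),v.mean()),{"rod":.16,"marker":.145,"brass":.12}[nm]), "rad px",np.sqrt(len(u)/np.pi), P[m>0].mean(0))
w=dict(np.load("pics/w1.npz")); Q=cloud(w); hsv=cv2.cvtColor(w["pixels"],cv2.COLOR_BGR2HSV);H,S,V=cv2.split(hsv)
b=(H>100)&(H<130)&(S>120)
for r in (225,230,235,240,245): 
    u=np.nonzero(b[r,225:290])[0]+225; print(r,u.min(),u.max(),np.round(Q[r,(u.min()+u.max())//2],4))
m=(b&(Q[...,2]>.157)&(Q[...,2]<.165)); m[:, :225]=0; m[:,290:]=0; v,u=np.nonzero(m); print("wr top face",len(u),u.min(),u.max(),v.min(),v.max())
y=(H>15)&(H<35)&(S>130)&(V>120); y[:, :340]=0; y[80:]=0
n,l,s,ce=cv2.connectedComponentsWithStats(y.astype(np.uint8)); i=1+np.argmax(s[1:,4]); print(s[i],ce[i])
cn,_=cv2.findContours((l==i).astype(np.uint8),cv2.RETR_CCOMP,cv2.CHAIN_APPROX_NONE)
for k in cn:
    if len(k)>15: e=cv2.fitEllipse(k); print("ell",e,onplane(w,e[0],.12), np.median(Q[l==i][:,2]))
E
```

```text
rod 118 276.4237288135593 183.52542372881356 [ 0.47415367 -0.09029849  0.16      ] rad px 6.128667601500942 [ 0.47059574 -0.08890393  0.17587725]
marker 94 303.1276595744681 172.25531914893617 [ 0.49892077 -0.15095483  0.145     ] rad px 5.4700209598571305 [ 0.49872087 -0.1508409   0.1458095 ]
brass 237 181.37974683544303 176.72995780590716 [0.51193875 0.11538775 0.12      ] rad px 8.685588237163813 [0.50758366 0.11285486 0.13675932]
225 242 265 [ 0.469  -0.0767  0.129 ]
230 241 266 [ 0.4691 -0.0766  0.1414]
235 240 267 [ 0.4693 -0.0767  0.1523]
240 239 268 [ 0.47   -0.0782  0.1591]
245 239 268 [ 0.4714 -0.082   0.1599]
wr top face 338 239 268 237 251
[ 361    3   53   55 2005] [386.87431421  29.98653367]
ell ((386.7820129394531, 30.042062759399414), (49.54906463623047, 55.52682113647461), 33.95847702026367) [0.51088083 0.1158557  0.12      ] 0.11843000134023934
ell ((386.3349914550781, 30.366565704345703), (16.77415657043457, 19.365764617919922), 1.148937463760376) [0.51065232 0.11550669 0.12      ] 0.11843000134023934
```

```bash
python3 - <<'E'
from h import *
st(); print(tool_shift([.4737,-.0893,.2])); print(tool_shift([.4737,-.0893,.132]))
E
```

```text
t 1.7 p [ 0.4583 -0.0375  0.2617] F [-0.12  0.32  0.37] T [-0.051  0.027  0.032] g 1.003
R cols x,y,z [[-0.0, -0.002, -1.0], [0.931, 0.364, -0.001], [0.364, -0.931, 0.001]] q [-1.980e-01 -3.310e-01  2.020e+00 -2.000e-03  1.453e+00 -5.700e-01]
[ 0.20592165 -0.01494224  0.17920189]
[ 0.43258803 -0.01474406  0.17890431]
```

```bash
python3 -m handwheel '[0.05,-0.015,0.179,0,0,0,0, 0.15,-0.015,0.179,0,0,0,0, 0.25,-0.015,0.179,0,0,0,0, 0.35,-0.015,0.179,0,0,0,0, 0.42,-0.015,0.179,0,0,0,0, 0.432,-0.015,0.179,0,0,0,0]'; python3 - <<'E'
from h import *
c=cap("wrist","w2"); cap("top","t2"); st(); print(tool_shift([.4737,-.0893,.132])*300)
E
```

```text
t: 2.3
eef_pos: [0.4714, -0.0868, 0.1286]
orientation: [0.582, 0.397, 0.587, -0.399]
ft_force: [0.3, 0.3, -1.5]
grip_width: 0.999
t 2.4 p [ 0.4733 -0.0879  0.1317] F [0.24 0.55 0.31] T [-0.078  0.016 -0.057] g 1.0
R cols x,y,z [[-0.002, -0.001, -1.0], [0.931, 0.366, -0.002], [0.366, -0.931, -0.0]] q [-2.940e-01 -1.710e-01  2.113e+00 -1.000e-03  1.201e+00 -6.690e-01]
[-0.31133882 -0.14077423  1.4946362 ]
```

View pics/w2.png

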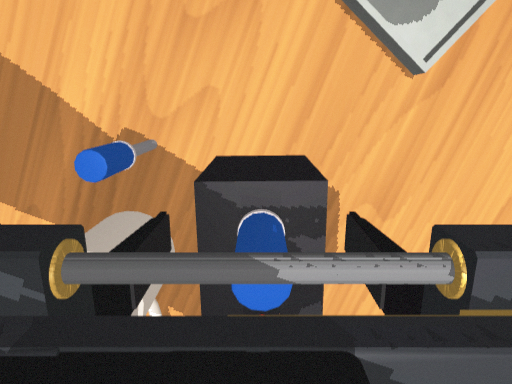

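The large handle is now centred between the open fingers, at about (261,265), so I close.

```bash
python3 -m handwheel '[0,0,0.005,0,0,0,0, 0,0,0.005,0,0,0,1, 0,0,0.005,0,0,0,1, 0,0,0.005,0,0,0,1, 0,0,0.005,0,0,0,1, 0,0,0.005,0,0,0,1, 0,0,0.005,0,0,0,1, 0,0,0.005,0,0,0,1]'; python3 - <<'E'
from h import *
st()
E
```

```text
t: 3.2
eef_pos: [0.4738, -0.0893, 0.1316]
orientation: [0.584, 0.398, 0.585, -0.399]
ft_force: [-0.3, 0.3, -0.5]
grip_width: 0.468
t 3.2 p [ 0.4738 -0.0893  0.1316] F [-0.32  0.33 -0.51] T [-0.016  0.072 -0.016] g 0.468
R cols x,y,z [[-0.002, -0.001, -1.0], [0.931, 0.366, -0.002], [0.366, -0.931, -0.0]] q [-2.970e-01 -1.690e-01  2.112e+00 -1.000e-03  1.200e+00 -6.710e-01]
```

```bash
python3 -m handwheel '[0,0,0,0,0,0,1, 0,0,0,0,0,0,1, 0,0,0,0,0,0,1, 0,0,0,0,0,0,1]'; python3 - <<'E'
from h import *
st()
E
```

```text
t: 3.6
eef_pos: [0.4739, -0.0893, 0.1316]
orientation: [0.584, 0.398, 0.585, -0.399]
ft_force: [0.9, 0.7, -0.6]
grip_width: 0.269
t 3.6 p [ 0.4739 -0.0893  0.1316] F [ 0.87  0.72 -0.62] T [-0.065 -0.085 -0.024] g 0.269
R cols x,y,z [[-0.002, -0.001, -1.0], [0.931, 0.366, -0.002], [0.366, -0.931, -0.0]] q [-2.970e-01 -1.690e-01  2.112e+00 -1.000e-03  1.200e+00 -6.710e-01]
```

```bash
python3 -m handwheel '[0,0,0,0,0,0,1, -0.05,0,0,0,0,0,1, -0.14,0,0,0,0,0,1, -0.24,0,0,0,0,0,1, -0.34,0,0,0,0,0,1, -0.44,0,0,0,0,0,1, -0.53,0,0,0,0,0,1, -0.55,0,0,0,0,0,1]'; python3 - <<'E'
from h import *
st(); c=cap("wrist","w3"); cap("scene","s3"); print(tool_shift([.511,.1155,.296]))
E
```

```text
t: 4.4
eef_pos: [0.4756, -0.0896, 0.3017]
orientation: [0.587, 0.398, 0.582, -0.398]
ft_force: [0.0, 0.4, -1.4]
grip_width: 0.266
t 4.4 p [ 0.4756 -0.0896  0.3017] F [ 0.04  0.4  -1.39] T [-0.045  0.015  0.046] g 0.266
R cols x,y,z [[0.005, -0.003, -1.0], [0.931, 0.366, 0.004], [0.366, -0.931, 0.005]] q [-2.960e-01 -2.920e-01  1.923e+00 -1.000e-03  1.504e+00 -6.710e-01]
[ 0.00612866  0.36276141 -0.59095138]
```

View pics/w3.png

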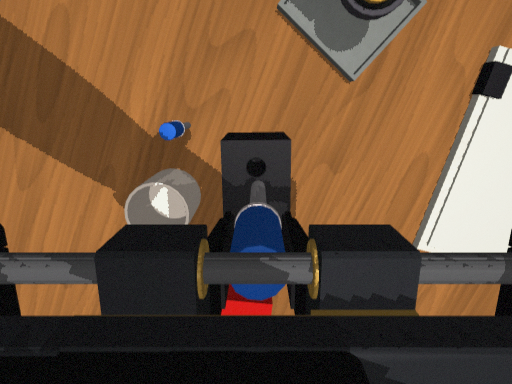

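View pics/s3.png

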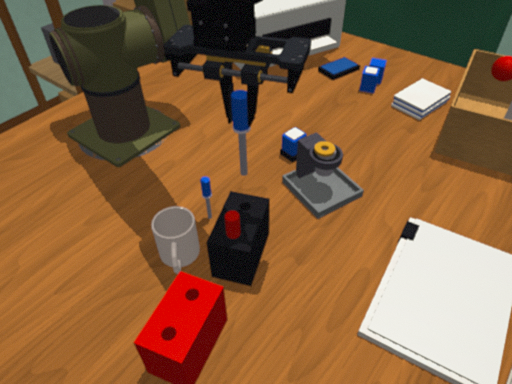

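```bash
python3 -m handwheel '[0,0.06,-0.1,0,0,0,1, 0,0.15,-0.24,0,0,0,1, 0,0.24,-0.39,0,0,0,1, 0,0.32,-0.53,0,0,0,1, 0.01,0.363,-0.591,0,0,0,1, 0.03,0.363,-0.591,0,0,0,1, 0.05,0.363,-0.591,0,0,0,1]'; python3 - <<'E'
from h import *
w=dict(np.load("pics/w3.npz")); g=cv2.cvtColor(w["pixels"],cv2.COLOR_BGR2GRAY); r=g[150:185,235:280]; m=(r<15).astype(np.uint8)
v,u=np.nonzero(m); print("hole dark",u.mean()+235,v.mean()+150,len(u)); print(onplane(w,(256.3,167),.1))
cv2.imwrite("pics/w3c.png",cv2.resize(w["pixels"][120:240,200:310],None,fx=5,fy=5,interpolation=cv2.INTER_CUBIC))
st(); c=cap("wrist","w4"); cap("scene","s4"); cap("top","t4"); cv2.imwrite("pics/w4c.png",cv2.resize(c["pixels"][90:270,180:340],None,fx=4,fy=4)) 
E
```

```text
t: 5.2
eef_pos: [0.5102, 0.1155, 0.2804]
orientation: [0.584, 0.397, 0.585, -0.399]
ft_force: [0.1, -0.4, -0.9]
grip_width: 0.272
hole dark 256.6434108527132 167.7751937984496 129
[ 0.47469172 -0.08809903  0.1       ]
t 5.2 p [0.5102 0.1155 0.2804] F [ 0.07 -0.43 -0.93] T [-0.021  0.032 -0.016] g 0.272
R cols x,y,z [[-0.003, -0.003, -1.0], [0.93, 0.367, -0.003], [0.367, -0.93, 0.001]] q [ 0.121 -0.185  1.87  -0.002  1.459 -0.254]
```

View pics/w3c.png

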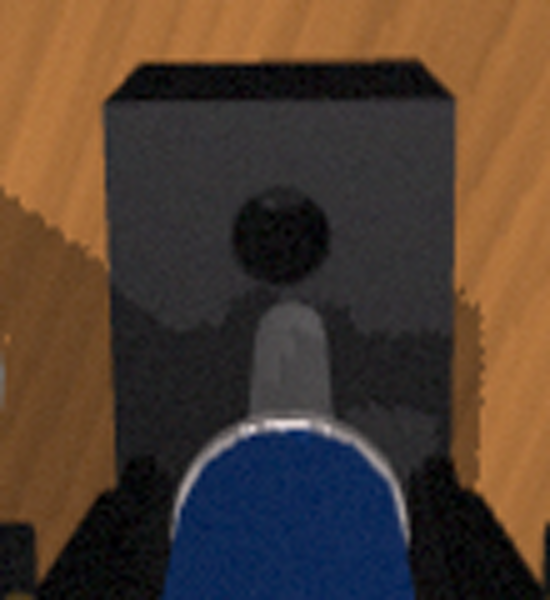

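View pics/w4.png

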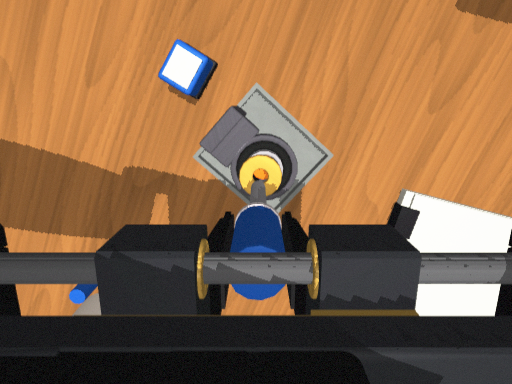

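View pics/s4.png

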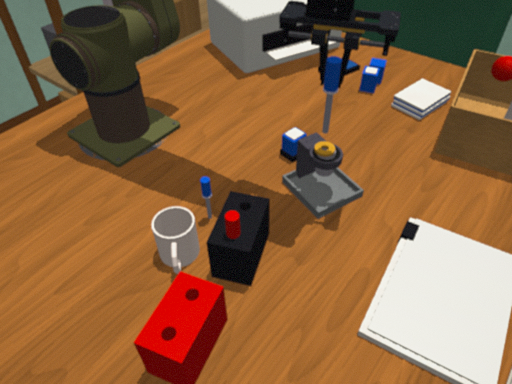

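```bash
python3 - <<'E'
import cv2
im=cv2.imread("pics/w4.png"); cv2.imwrite("pics/w4d.png",cv2.resize(im[130:220,215:305],None,fx=6,fy=6,interpolation=cv2.INTER_NEAREST))
im=cv2.imread("pics/s4.png"); cv2.imwrite("pics/s4d.png",cv2.resize(im[50:180,280:380],None,fx=5,fy=4.5,interpolation=cv2.INTER_NEAREST))
E
```

```text
(no output)
```

View pics/w4d.png

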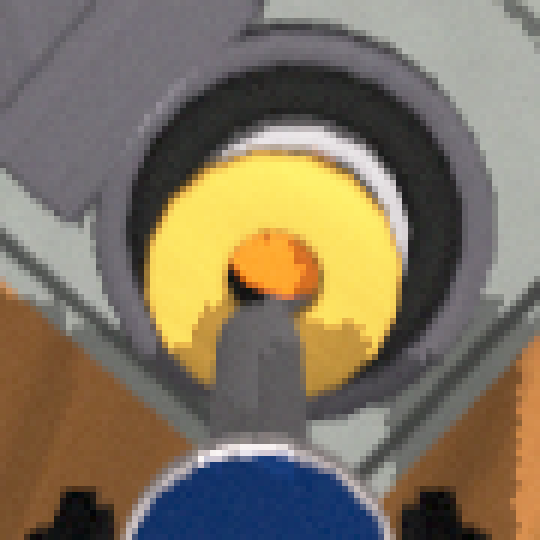

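View pics/s4d.png

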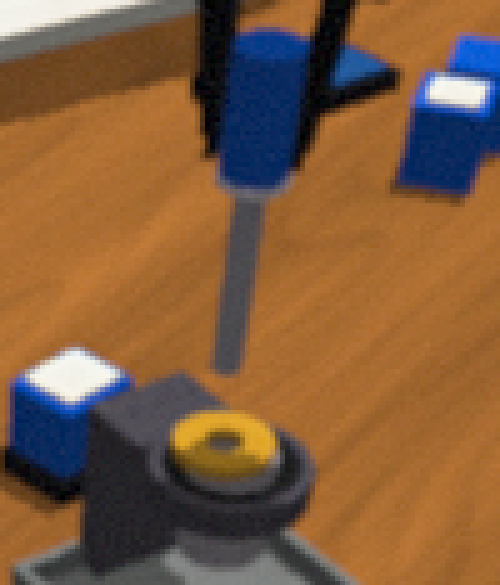

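```bash
cat > tip.py <<'E'
from h import *
def tipxy(c,uv,z):   # uv: camera-side lowest rim pixel; rim 5.5mm radius mean, z of tip
    p=onplane(c,uv,z+.0005); d=(p-c["eye"])[:2]; d/=np.linalg.norm(d); return p[:2]+.0055*d
def disc(c,roi,z=.12,rim=.021):
    # fit circle in world plane z to outer brass edge (only pixels bordering non-rod): 
    hsv=cv2.cvtColor(c["pixels"],cv2.COLOR_BGR2HSV);H,S,V=cv2.split(hsv)
    x0,y0,x1,y1=roi; m=np.zeros(H.shape,np.uint8); m[y0:y1,x0:x1]=((H>14)&(H<35)&(S>110)&(V>70))[y0:y1,x0:x1]
    n,l,s,ce=cv2.connectedComponentsWithStats(m); i=1+np.argmax(s[1:,4]); m=(l==i).astype(np.uint8)
    k=max(cv2.findContours(m,cv2.RETR_EXTERNAL,cv2.CHAIN_APPROX_NONE)[0],key=len)[:,0]
    q=np.array([onplane(c,u,z)[:2] for u in k])
    from scipy.optimize import least_squares
    f=least_squares(lambda a:np.linalg.norm(q-a,axis=1)-rim,q.mean(0),loss="soft_l1",f_scale=.0005)
    r=np.linalg.norm(q-f.x,axis=1)-rim; return f.x,np.median(abs(r)),len(q),k
E
python3 - <<'E'
from tip import *
c=dict(np.load("pics/w4.npz")); tcp=np.array([.5102,.1155,.2804])
ztip=tcp[2]-.1216
print("tip",tipxy(c,(258.2,179.2),ztip),ztip)
x,r,n,k=disc(c,(230,140,295,200)); print("disc",x,r,n)
print("depth near tip",[c["depth"][r,258] for r in (176,179,182,186)],[round(cloud(c)[r,258,2],4) for r in (179,181,183,186)])
s=dict(np.load("pics/s4.npz")); x2,r,n,k=disc(s,(310,135,345,170)); print("scene disc",x2,r,n)
# scene: shank bottom end, mid col
print("scene tip pix if at TCP", proj(s,[tcp[0],tcp[1],ztip]), "wrist:",proj(c,[tcp[0],tcp[1],ztip]))
g=s["pixels"]; cv2.imwrite("pics/s4e.png",cv2.resize(g[85:165,300:350],None,fx=9,fy=7,interpolation=cv2.INTER_NEAREST))
t=dict(np.load("pics/t4.npz")); cv2.imwrite("pics/t4e.png",cv2.resize(t["pixels"][130:210,140:230],None,fx=6,fy=6))
E
```

```text
tip [0.5099755  0.11702957] 0.1588
disc [0.51135109 0.11797713] 0.0011949474226915068 172
depth near tip [np.float32(0.3489128), np.float32(0.34669757), np.float32(0.27259278), np.float32(0.2591985)] [np.float64(0.0936), np.float64(0.1627), np.float64(0.1709), np.float64(0.1803)]
scene disc [0.51540184 0.13349478] 0.007790645253988648 120
scene tip pix if at TCP [326.47199881 130.85602864] wrist: [257.74495694 187.17028963]
```

View pics/s4e.png

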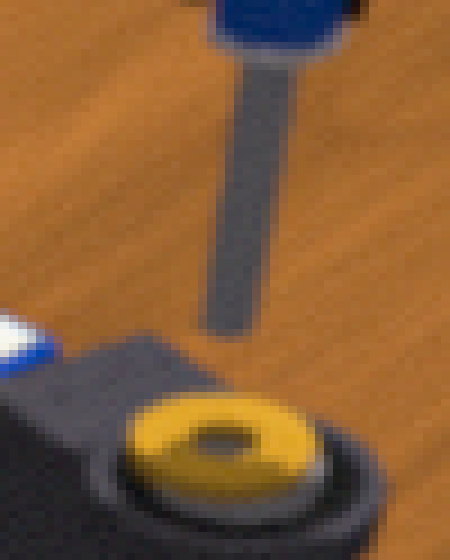

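```bash
python3 - <<'E'
from tip import *
c=dict(np.load("pics/w4.npz")); s=dict(np.load("pics/s4.npz")); zt=.1588
print("wrist mouth",onplane(c,(260.5,175.8),.12),"tip",tipxy(c,(258.0,179.2),zt))
print("scene mouth",onplane(s,(324.7,147.4),.12),"tip",onplane(s,(325.1,131.3),zt))
# disc using only contour points in upper half (rows<172) and away from the shank
x,r,n,k=disc(c,(230,140,295,200))
from scipy.optimize import least_squares
kk=k[(k[:,1]<182)&((k[:,0]<250)|(k[:,0]>268)|(k[:,1]<165))]; q=np.array([onplane(c,u,.12)[:2] for u in kk])
f=least_squares(lambda a:np.linalg.norm(q-a[:2],axis=1)-a[2],[.511,.116,.021]); print("disc",f.x,np.abs(f.fun).mean(),len(q))
E
```

```text
wrist mouth [0.51200097 0.1178327  0.12      ] tip [0.5098057 0.1169626]
scene mouth [0.51167968 0.11390373 0.12      ] tip [0.50884494 0.11269978 0.1588    ]
disc [0.51149217 0.11758097 0.0202372 ] 0.00021916789336411403 72
```

```bash
python3 -m handwheel '[0.03,0.008,0,0,0,0,1, 0.06,0.008,0,0,0,0,1, 0.09,0.008,0,0,0,0,1, 0.1,0.008,0,0,0,0,1, 0.1,0.008,0,0,0,0,1]'; python3 - <<'E'
from h import *
st(); c=cap("wrist","w5"); s=cap("scene","s5");cv2.imwrite("pics/w5d.png",cv2.resize(c["pixels"][130:220,215:305],None,fx=6,fy=6,interpolation=cv2.INTER_NEAREST))
cv2.imwrite("pics/s5e.png",cv2.resize(s["pixels"][105:165,300:350],None,fx=10,fy=9,interpolation=cv2.INTER_NEAREST))
E
```

```text
t: 5.85
eef_pos: [0.512, 0.115, 0.2501]
orientation: [0.583, 0.397, 0.585, -0.4]
ft_force: [-0.2, 0.3, 0.1]
grip_width: 0.268
t 5.85 p [0.512  0.115  0.2501] F [-0.22  0.34  0.1 ] T [-0.015  0.05  -0.038] g 0.268
R cols x,y,z [[-0.004, -0.002, -1.0], [0.931, 0.364, -0.004], [0.364, -0.931, 0.001]] q [ 0.12  -0.165  1.903 -0.002  1.407 -0.253]
```

View pics/w5d.png

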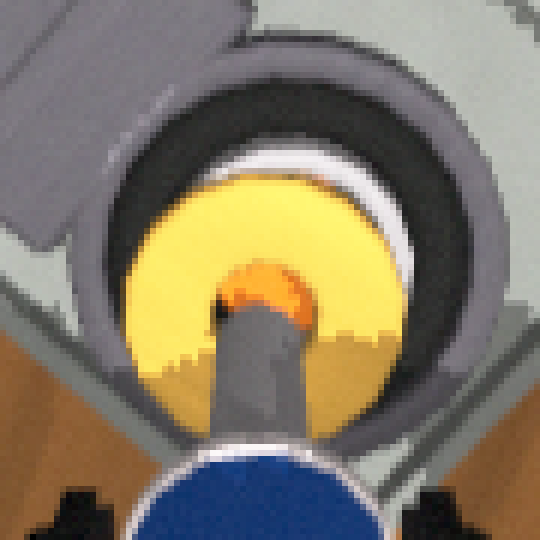

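View pics/s5e.png

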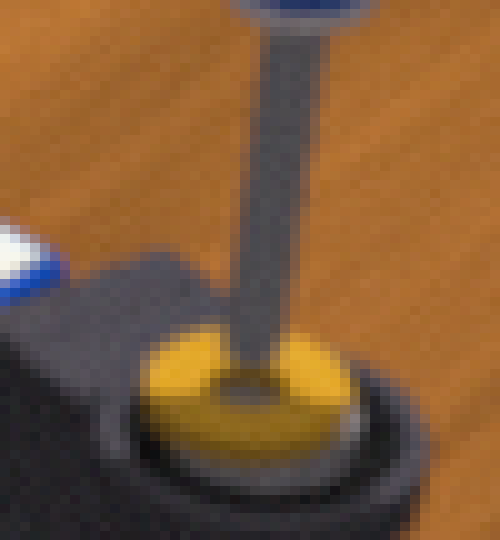

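```bash
python3 - <<'E'
from tip import *
c=dict(np.load("pics/w5.npz")); s=dict(np.load("pics/s5.npz")); zt=.1285
x,r,n,k=disc(c,(230,140,295,205)); 
from scipy.optimize import least_squares
kk=k[(k[:,1]<188)&((k[:,0]<247)|(k[:,0]>272)|(k[:,1]<170))]; q=np.array([onplane(c,u,.12)[:2] for u in kk])
f=least_squares(lambda a:np.linalg.norm(q-a[:2],axis=1)-a[2],[.511,.116,.021]); d=f.x; print("disc",d,np.abs(f.fun).mean(),len(q))
m=onplane(c,(215+265/6-.5,130+313/6-.5),.12)[:2]; t=tipxy(c,(215+260.5/6-.5,130+305/6-.5),zt)
print("wrist mouth",m,"tip",t)
ms=onplane(s,(324.4,148.2),.12)[:2]; ts=onplane(s,(324.7,143.8),zt)[:2]; print("scene",ms,ts)
for a in (m-t,d[:2]-t,ms-ts): print("diff tool y,z mm",1000*a@[.931,.364],1000*a@[.364,-.931])
E
```

```text
disc [0.51139169 0.11768234 0.02024726] 0.0002512132453765898 78
wrist mouth [0.5116351  0.11787226] tip [0.51181297 0.11550773]
scene [0.51252698 0.11138981] [0.510658   0.11397523]
diff tool y,z mm 0.6950896408320887 -2.266120212469571
diff tool y,z mm 0.39934762422002185 -2.1779000960127144
diff tool y,z mm 0.7989364785993165 3.0873290769662933
```

```bash
python3 - <<'E'
from tip import *
s=dict(np.load("pics/s5.npz")); c=dict(np.load("pics/w5.npz"))
for m in ([.512,.113],):
    a=proj(s,[*m,.12]); b=proj(s,[*m,.1285]); e=proj(s,[m[0]+.00364,m[1]-.00931,.12]); print("scene",a,b-a,"10mm tool z:",e-a)
m=[.5115,.1176]
a=proj(c,[*m,.12]); print("wrist mouth",a,"rim if aligned",proj(c,[m[0]-.0055*.3,m[1]+.0055*.95,.129]),"10mm z",proj(c,[m[0]+.00364,m[1]-.00931,.12])-a)
# edges in wrist image col profile
g=c["pixels"].astype(int)
for r in range(172,188): print(r, g[r,[255,257,258,260,262,264]].tolist())
E
```

```text
scene [324.5991239  147.69021269] [ 0.42679273 -3.38753173] 10mm tool z: [-0.8997829  3.0825632]
wrist mouth [258.40696216 181.89618971] rim if aligned [258.83047297 177.96751527] 10mm z [-5.72415700e-03  1.11416977e+01]
172 [[101, 230, 253], [96, 226, 253], [100, 228, 253], [102, 231, 254], [102, 231, 254], [104, 235, 254]]
173 [[99, 226, 253], [83, 192, 239], [80, 194, 243], [90, 211, 248], [95, 224, 252], [103, 233, 254]]
174 [[78, 202, 252], [64, 178, 253], [57, 175, 253], [64, 184, 253], [74, 182, 238], [96, 225, 252]]
175 [[63, 185, 254], [53, 181, 255], [56, 183, 255], [56, 184, 255], [47, 132, 223], [76, 178, 238]]
176 [[52, 180, 255], [52, 180, 255], [52, 180, 255], [52, 181, 255], [45, 158, 253], [48, 130, 225]]
177 [[49, 180, 255], [51, 178, 255], [55, 181, 255], [59, 183, 255], [51, 179, 255], [39, 118, 225]]
178 [[44, 146, 249], [55, 181, 255], [56, 181, 255], [53, 179, 255], [49, 177, 255], [40, 119, 226]]
179 [[33, 117, 226], [41, 142, 248], [47, 148, 249], [54, 179, 255], [47, 175, 255], [48, 159, 253]]
180 [[46, 112, 206], [76, 112, 179], [81, 118, 186], [62, 170, 254], [50, 179, 255], [51, 176, 255]]
181 [[92, 108, 148], [103, 106, 122], [105, 113, 123], [100, 134, 204], [73, 160, 250], [42, 143, 247]]
182 [[104, 102, 106], [109, 109, 113], [108, 107, 111], [114, 113, 117], [100, 127, 179], [36, 117, 224]]
183 [[105, 103, 107], [111, 109, 115], [109, 109, 111], [110, 108, 115], [116, 117, 123], [64, 119, 199]]
184 [[108, 107, 110], [110, 108, 112], [110, 108, 113], [117, 115, 118], [115, 112, 116], [81, 109, 152]]
185 [[107, 106, 108], [107, 107, 112], [110, 111, 113], [116, 114, 118], [115, 115, 115], [102, 109, 122]]
186 [[102, 101, 105], [109, 107, 109], [110, 108, 114], [112, 111, 113], [106, 104, 106], [112, 109, 114]]
187 [[106, 107, 109], [111, 109, 110], [111, 108, 111], [112, 112, 114], [99, 96, 100], [101, 103, 108]]
```

```bash
python3 -m handwheel '[0,0.0018,-0.006,0,0,0,1, 0.01,0.0018,-0.006,0,0,0,1, 0.017,0.0018,-0.006,0,0,0,1, 0.017,0.0018,-0.006,0,0,0,1]'; python3 - <<'E'
from h import *
st(); c=cap("wrist","w6"); s=cap("scene","s6");cv2.imwrite("pics/w6d.png",cv2.resize(c["pixels"][130:220,215:305],None,fx=6,fy=6,interpolation=cv2.INTER_NEAREST))
cv2.imwrite("pics/s6e.png",cv2.resize(s["pixels"][105:165,300:350],None,fx=10,fy=9,interpolation=cv2.INTER_NEAREST))
p=monitor.get_state()["eef_pos"]; zt=p[2]-.1216
m=[.5115,.1176]; print("tip z",zt,"rim aligned", proj(c,[m[0]-.0055*.3,m[1]+.0055*.95,zt+.0005]),"mouth",proj(c,[*m,.12]))
g=c["pixels"].astype(int)
for r in range(170,186): print(r, g[r,[255,257,258,260,262]].tolist())
print([ (u,g[188,u].tolist()) for u in range(246,272)])
E
```

```text
t: 6.35
eef_pos: [0.5122, 0.117, 0.2457]
orientation: [0.584, 0.397, 0.584, -0.4]
ft_force: [-0.3, 0.1, -1.0]
grip_width: 0.266
t 6.35 p [0.5122 0.117  0.2457] F [-0.28  0.08 -1.04] T [-0.056  0.021 -0.015] g 0.266
R cols x,y,z [[-0.002, -0.002, -1.0], [0.931, 0.364, -0.003], [0.364, -0.931, 0.001]] q [ 0.123 -0.162  1.908 -0.002  1.398 -0.249]
tip z 0.12449884975527427 rim aligned [257.56799228 180.19263446] mouth [257.155152   185.12838216]
170 [[107, 239, 254], [109, 239, 254], [108, 239, 254], [111, 241, 255], [108, 241, 255]]
171 [[105, 238, 254], [109, 239, 254], [107, 238, 254], [108, 238, 254], [107, 239, 254]]
172 [[105, 237, 254], [106, 237, 254], [106, 238, 254], [107, 237, 254], [106, 237, 254]]
173 [[108, 236, 254], [101, 234, 254], [104, 234, 254], [102, 235, 254], [104, 235, 254]]
174 [[102, 232, 254], [104, 233, 254], [99, 231, 254], [107, 234, 254], [105, 235, 254]]
175 [[98, 231, 253], [103, 232, 254], [102, 232, 254], [104, 232, 254], [106, 235, 254]]
176 [[100, 224, 252], [90, 213, 248], [91, 216, 249], [98, 225, 252], [102, 230, 254]]
177 [[67, 174, 242], [68, 18
[... 661 characters left out ...]
5, 118]]
185 [[108, 105, 107], [110, 109, 112], [112, 112, 115], [115, 112, 117], [117, 116, 119]]
[(246, [105, 235, 254]), (247, [100, 233, 254]), (248, [95, 222, 252]), (249, [68, 150, 197]), (250, [41, 59, 70]), (251, [93, 91, 94]), (252, [97, 97, 100]), (253, [100, 100, 101]), (254, [105, 104, 107]), (255, [106, 106, 109]), (256, [110, 108, 110]), (257, [113, 111, 115]), (258, [111, 111, 115]), (259, [114, 111, 114]), (260, [99, 96, 101]), (261, [102, 98, 100]), (262, [107, 106, 110]), (263, [108, 107, 110]), (264, [97, 99, 103]), (265, [66, 96, 119]), (266, [50, 110, 146]), (267, [68, 147, 195]), (268, [72, 158, 208]), (269, [67, 157, 207]), (270, [62, 152, 202]), (271, [69, 155, 205])]
```

View pics/w6d.png

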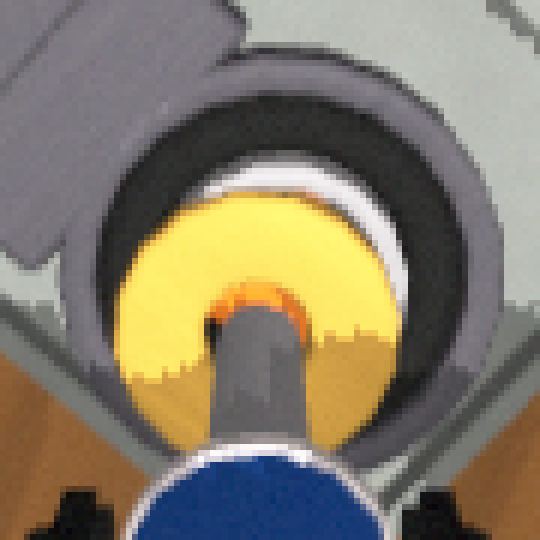

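View pics/s6e.png

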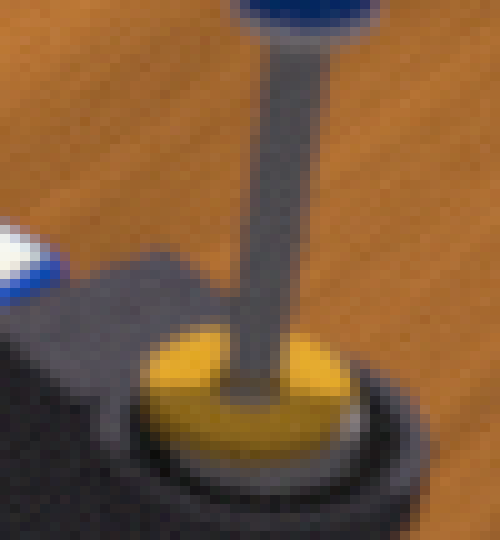

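```bash
python3 -m handwheel '[0.007,0,0,0,0,0,1, 0.014,0,0,0,0,0,1, 0.02,0,0,0,0,0,1, 0.025,0,0,0,0,0,1, 0.025,0,0,0,0,0,1]'; python3 - <<'E'
from h import *
st(); c=cap("wrist","w7"); cv2.imwrite("pics/w7d.png",cv2.resize(c["pixels"][130:220,215:305],None,fx=6,fy=6,interpolation=cv2.INTER_NEAREST))
E
```

```text
t: 6.95
eef_pos: [0.5122, 0.117, 0.2382]
orientation: [0.584, 0.398, 0.584, -0.4]
ft_force: [-0.8, 1.3, -1.1]
grip_width: 0.271
t 6.95 p [0.5122 0.117  0.2382] F [-0.8   1.29 -1.08] T [-0.047  0.025 -0.024] g 0.271
R cols x,y,z [[-0.003, -0.002, -1.0], [0.931, 0.364, -0.003], [0.364, -0.931, 0.001]] q [ 0.123 -0.157  1.917 -0.002  1.385 -0.249]
```

View pics/w7d.png

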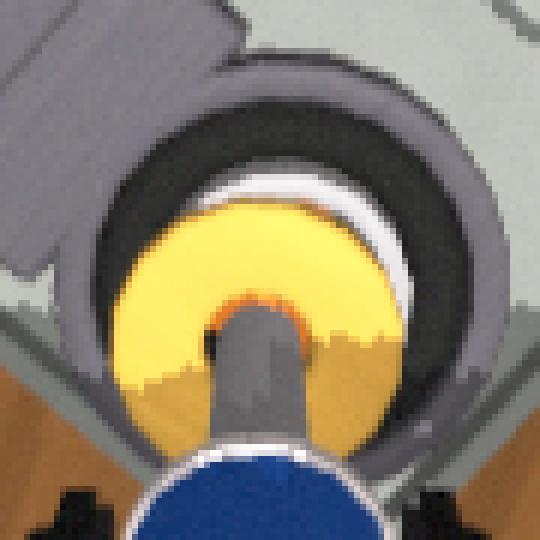

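No contact force at 3 mm below the rim, and the tip is inside the mouth at crop (260,310). I keep going down gently.

```bash
python3 -m handwheel '[0.01,0,0,0,0,0,1, 0.02,0,0,0,0,0,1, 0.028,0,0,0,0,0,1, 0.03,0,0,0,0,0,1]'
```

```text
t: 7.4
eef_pos: [0.512, 0.1169, 0.2288]
orientation: [0.584, 0.397, 0.584, -0.4]
ft_force: [0.4, -1.2, -1.7]
grip_width: 0.269
```

```bash
python3 -m handwheel '[0.01,0,0,0,0,0,1, 0.02,0,0,0,0,0,1, 0.025,0,0,0,0,0,1, 0.025,0,0,0,0,0,1]'
```

```text
t: 7.8
eef_pos: [0.5118, 0.1169, 0.2208]
orientation: [0.583, 0.397, 0.585, -0.4]
ft_force: [0.0, -0.3, -1.9]
grip_width: 0.268
```

```bash
python3 -m handwheel '[0.01,0,0,0,0,0,1, 0.02,0,0,0,0,0,1, 0.03,0,0,0,0,0,1, 0.03,0,0,0,0,0,1]'
```

```text
t: 8.2
eef_pos: [0.5119, 0.1169, 0.2121]
orientation: [0.583, 0.397, 0.585, -0.4]
ft_force: [0.7, 0.2, 2.0]
grip_width: 0.267
```

```bash
python3 -m handwheel '[0.01,0,0,0,0,0,1, 0.02,0,0,0,0,0,1, 0.03,0,0,0,0,0,1, 0.03,0,0,0,0,0,1]'; python3 -c "
from h import *
st()"
```

```text
t: 8.6
eef_pos: [0.5126, 0.1168, 0.2042]
orientation: [0.584, 0.398, 0.584, -0.4]
ft_force: [0.3, -0.2, 5.9]
grip_width: 0.27
t 8.6 p [0.5126 0.1168 0.2042] F [ 0.31 -0.15  5.93] T [-0.142  0.254 -0.061] g 0.27
R cols x,y,z [[-0.001, -0.002, -1.0], [0.931, 0.364, -0.002], [0.364, -0.931, 0.002]] q [ 0.123 -0.134  1.953 -0.002  1.323 -0.249]
```

```bash
python3 -m handwheel '[0.01,0,0,0,0,0,1, 0.02,0,0,0,0,0,1, 0.03,0,0,0,0,0,1, 0.035,0,0,0,0,0,1]'; python3 -c "
from h import *
st()"
```

```text
t: 9.0
eef_pos: [0.5128, 0.1168, 0.1951]
orientation: [0.584, 0.398, 0.584, -0.399]
ft_force: [-2.5, 0.3, 7.9]
grip_width: 0.266
t 9.0 p [0.5128 0.1168 0.1951] F [-2.46  0.26  7.86] T [-0.188  0.784 -0.   ] g 0.266
R cols x,y,z [[-0.001, -0.003, -1.0], [0.931, 0.365, -0.001], [0.365, -0.931, 0.002]] q [ 0.123 -0.126  1.962 -0.003  1.306 -0.249]
```

```bash
python3 -m handwheel '[0.01,0,0,0,0,0,1, 0.02,0,0,0,0,0,1, 0.03,0,0,0,0,0,1, 0.035,0,0,0,0,0,1]'; python3 -c "
from h import *
st()"
```

```text
t: 9.4
eef_pos: [0.5129, 0.1167, 0.1861]
orientation: [0.585, 0.398, 0.584, -0.399]
ft_force: [-3.2, -1.1, 8.2]
grip_width: 0.271
t 9.4 p [0.5129 0.1167 0.1861] F [-3.2  -1.14  8.15] T [-0.29   0.993  0.006] g 0.271
R cols x,y,z [[-0.0, -0.003, -1.0], [0.931, 0.365, -0.001], [0.365, -0.931, 0.002]] q [ 0.123 -0.119  1.971 -0.003  1.29  -0.249]
```

```bash
python3 -m handwheel '[0.008,-0.0025,-0.001,0,0,0,1, 0.018,-0.0025,-0.001,0,0,0,1, 0.028,-0.0025,-0.001,0,0,0,1, 0.03,-0.0025,-0.001,0,0,0,1]'; python3 -c "
from h import *
st()"
```

```text
t: 9.8
eef_pos: [0.5123, 0.1166, 0.1772]
orientation: [0.585, 0.398, 0.583, -0.399]
ft_force: [-0.1, 0.3, -0.5]
grip_width: 0.268
t 9.8 p [0.5123 0.1166 0.1772] F [-0.06  0.27 -0.48] T [-0.017  0.034  0.007] g 0.268
R cols x,y,z [[0.0, -0.003, -1.0], [0.931, 0.365, -0.001], [0.365, -0.931, 0.003]] q [ 0.123 -0.113  1.981 -0.003  1.273 -0.249]
```

```bash
python3 - <<'E'
from h import *
s=cap("scene","s8"); cv2.imwrite("pics/s8e.png",cv2.resize(s["pixels"][70:220,270:370],None,fx=6,fy=4,interpolation=cv2.INTER_CUBIC)); c=cap("wrist","w8"); cv2.imwrite("pics/w8.png",c["pixels"]); t=cap("top","t8")
E
```

```text
(no output)
```

View pics/s8e.png

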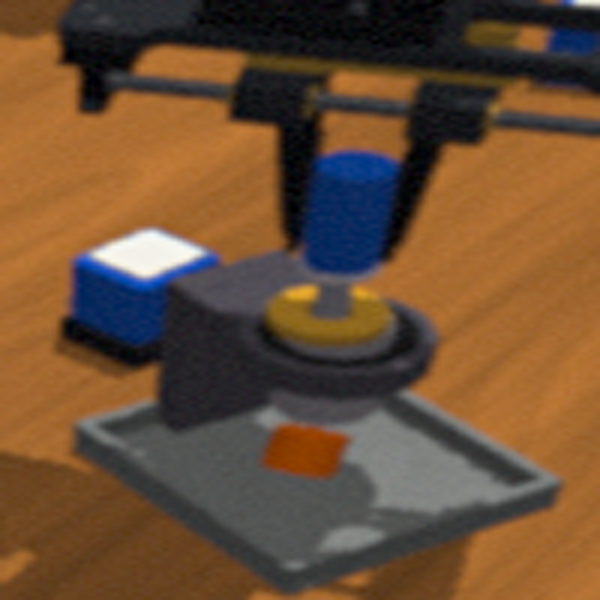

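View pics/w8.png

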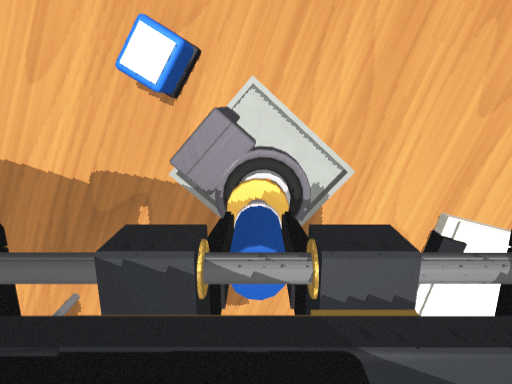

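The orange plug lies in the tray under the stub, at crop (305,450) in the scene view. Now I withdraw.

```bash
python3 -m handwheel '[-0.03,0,0,0,0,0,1, -0.07,0,0,0,0,0,1, -0.11,0,0,0,0,0,1, -0.15,0,0,0,0,0,1]'
```

```text
t: 10.35
eef_pos: [0.5122, 0.1169, 0.2231]
orientation: [0.585, 0.398, 0.583, -0.399]
ft_force: [-0.3, 0.7, -0.1]
grip_width: 0.269
```

```bash
python3 -m handwheel '[-0.04,0,0,0,0,0,1, -0.09,0,0,0,0,0,1, -0.15,0,0,0,0,0,1, -0.22,0,0,0,0,0,1, -0.25,0,0,0,0,0,1]'; python3 - <<'E'
from h import *
st(); c=cap("wrist","w9"); print(tool_shift([.4743,-.0887,.29]))
E
```

```text
t: 10.85
eef_pos: [0.5132, 0.1172, 0.3016]
orientation: [0.586, 0.399, 0.582, -0.398]
ft_force: [0.3, 0.6, -0.6]
grip_width: 0.272
t 10.85 p [0.5132 0.1172 0.3016] F [ 0.26  0.59 -0.56] T [-0.064 -0.024  0.049] g 0.272
R cols x,y,z [[0.005, -0.002, -1.0], [0.931, 0.365, 0.004], [0.365, -0.931, 0.004]] q [ 0.124 -0.19   1.84  -0.003  1.487 -0.249]
[ 0.04146241 -0.37196278  0.59139993]
```

View pics/w9.png

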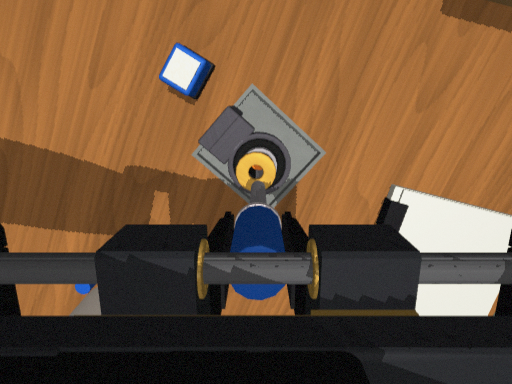

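The mouth is clear, at (256,172), and the rod sits unchanged in the grip. I carry it back to hole_b.

```bash
python3 -m handwheel '[0,-0.06,0.1,0,0,0,1, 0,-0.15,0.24,0,0,0,1, 0,-0.24,0.39,0,0,0,1, 0.01,-0.33,0.53,0,0,0,1, 0.02,-0.372,0.591,0,0,0,1, 0.05,-0.372,0.591,0,0,0,1, 0.06,-0.372,0.591,0,0,0,1, 0.06,-0.372,0.591,0,0,0,1]'; python3 - <<'E'
from h import *
st(); c=cap("wrist","w10"); cv2.imwrite("pics/w10d.png",cv2.resize(c["pixels"][120:220,210:310],None,fx=6,fy=6,interpolation=cv2.INTER_NEAREST))
E
```

```text
t: 11.7
eef_pos: [0.4739, -0.0876, 0.2831]
orientation: [0.586, 0.399, 0.583, -0.398]
ft_force: [0.3, 0.6, -1.2]
grip_width: 0.268
t 11.7 p [ 0.4739 -0.0876  0.2831] F [ 0.3   0.62 -1.22] T [-0.066  0.095 -0.047] g 0.268
R cols x,y,z [[0.004, -0.001, -1.0], [0.931, 0.366, 0.003], [0.366, -0.931, 0.002]] q [-0.294 -0.288  1.951  0.     1.475 -0.669]
```

View pics/w10d.png

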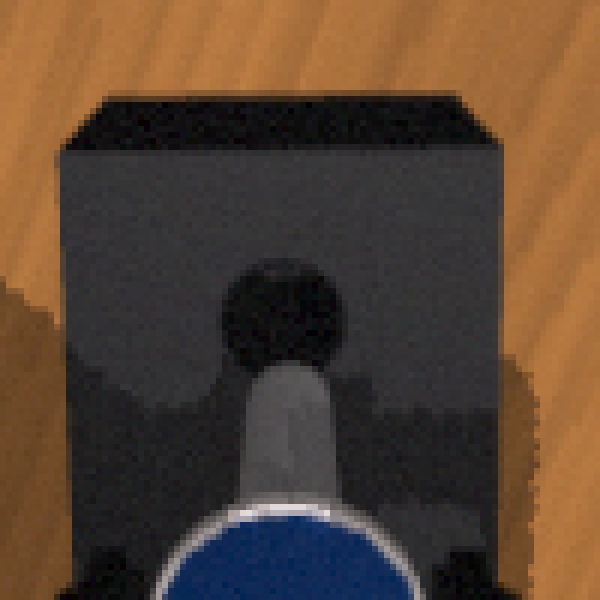

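```bash
python3 - <<'E'
from tip import *
c=dict(np.load("pics/w10.npz")); h=onplane(c,(256.75,172.5),.1)[:2]; t=tipxy(c,(257.5,179.8),.2831-.1216); print(h,t); a=h-t
print("tool y,z mm",1000*a@[.931,.366],1000*a@[.366,-.931]); print(tool_shift([.4739,-.0893,.2])*300)
E
```

```text
[ 0.4739951  -0.08767175] [ 0.47425219 -0.08656457]
tool y,z mm -0.6445794931460636 0.936688405839573
[83.8069106  -1.30913107  1.26549994]
```

```bash
python3 -m handwheel '[0.03,-0.003,0.0037,0,0,0,1, 0.08,-0.003,0.0037,0,0,0,1, 0.13,-0.003,0.0037,0,0,0,1, 0.165,-0.003,0.0037,0,0,0,1, 0.18,-0.003,0.0037,0,0,0,1, 0.18,-0.003,0.0037,0,0,0,1]'; python3 - <<'E'
from h import *
st(); c=cap("wrist","w11"); cv2.imwrite("pics/w11d.png",cv2.resize(c["pixels"][120:220,210:310],None,fx=6,fy=6,interpolation=cv2.INTER_NEAREST)); print(tool_shift([.4739,-.0893,.1316])*300)
E
```

```text
t: 12.35
eef_pos: [0.4735, -0.0888, 0.2285]
orientation: [0.585, 0.398, 0.584, -0.398]
ft_force: [0.1, -0.2, -0.8]
grip_width: 0.269
t 12.35 p [ 0.4735 -0.0888  0.2285] F [ 0.08 -0.15 -0.83] T [-0.082  0.043  0.023] g 0.269
R cols x,y,z [[0.003, -0.001, -1.0], [0.931, 0.366, 0.002], [0.366, -0.931, 0.002]] q [-0.297 -0.26   2.019  0.     1.379 -0.672]
[ 9.78544687e+01 -5.38764001e-01  5.59051770e-02]
```

View pics/w11d.png

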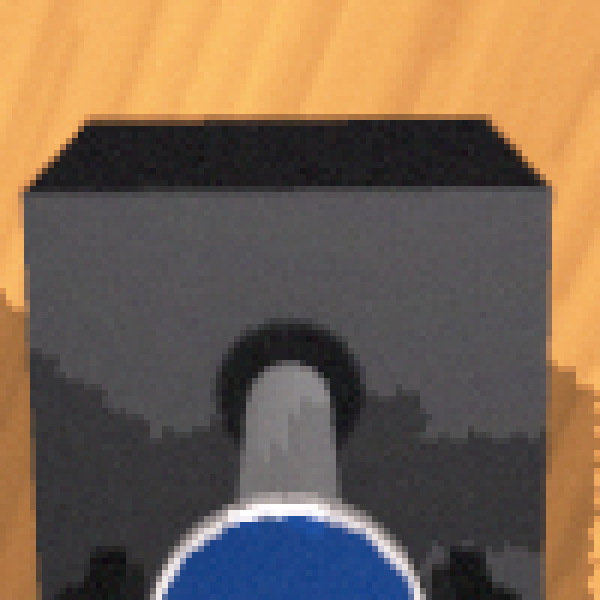

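```bash
python3 -m handwheel '[0.05,-0.001,0,0,0,0,1, 0.12,-0.001,0,0,0,0,1, 0.19,-0.001,0,0,0,0,1, 0.25,-0.001,0,0,0,0,1, 0.29,-0.001,0,0,0,0,1, 0.3,-0.001,0,0,0,0,1, 0.3,-0.001,0,0,0,0,1]'; python3 - <<'E'
from h import *
st()
E
```

```text
t: 13.1
eef_pos: [0.474, -0.0892, 0.1392]
orientation: [0.586, 0.399, 0.583, -0.398]
ft_force: [0.4, -0.5, -0.6]
grip_width: 0.27
t 13.1 p [ 0.474  -0.0892  0.1392] F [ 0.36 -0.45 -0.56] T [0.003 0.044 0.017] g 0.27
R cols x,y,z [[0.004, -0.001, -1.0], [0.931, 0.366, 0.003], [0.366, -0.931, 0.002]] q [-0.297 -0.181  2.108  0.     1.21  -0.672]
```

Shoulder is 7–8 mm above the top, so I go down slowly until it touches.

```bash
python3 -m handwheel '[0.01,0,0,0,0,0,1, 0.018,0,0,0,0,0,1, 0.023,0,0,0,0,0,1, 0.023,0,0,0,0,0,1]'
```

```text
t: 13.5
eef_pos: [0.4741, -0.0892, 0.1324]
orientation: [0.586, 0.399, 0.583, -0.398]
ft_force: [-0.5, 0.3, -0.7]
grip_width: 0.271
```

```bash
python3 -m handwheel '[0.003,0,0,0,0,0,1, 0.004,0,0,0,0,0,1, 0.004,0,0,0,0,0,1]'
```

```text
t: 13.8
eef_pos: [0.4743, -0.0892, 0.1316]
orientation: [0.586, 0.399, 0.583, -0.398]
ft_force: [-1.0, 0.2, 0.7]
grip_width: 0.269
```

```bash
python3 -m handwheel '[0.002,0,0,0,0,0,1, 0.002,0,0,0,0,0,1, 0.002,0,0,0,0,0,0, 0.002,0,0,0,0,0,0, 0.002,0,0,0,0,0,0, 0.002,0,0,0,0,0,0, 0.002,0,0,0,0,0,0, 0.002,0,0,0,0,0,0]'; python3 - <<'E'
from h import *
st()
E
```

```text
t: 14.6
eef_pos: [0.4743, -0.0892, 0.131]
orientation: [0.586, 0.399, 0.583, -0.398]
ft_force: [-0.7, 0.1, 0.3]
grip_width: 0.716
t 14.6 p [ 0.4743 -0.0892  0.131 ] F [-0.69  0.1   0.32] T [-0.089  0.013  0.005] g 0.716
R cols x,y,z [[0.004, -0.001, -1.0], [0.931, 0.366, 0.004], [0.366, -0.931, 0.003]] q [-0.297 -0.171  2.115  0.     1.193 -0.672]
```

Open and free. I raise the gripper, then back off so the cameras see everything.

```bash
python3 -m handwheel '[0,0,0,0,0,0,0, -0.03,0,0,0,0,0,0, -0.1,0,0,0,0,0,0, -0.2,0,0,0,0,0,0, -0.32,0,0,0,0,0,0, -0.44,0,0,0,0,0,0, -0.5,0,-0.1,0,0,0,0, -0.5,0,-0.2,0,0,0,0]'; python3 - <<'E'
from h import *
st(); c=cap("wrist","w12"); s=cap("scene","s12"); t=cap("top","t12"); P=cloud(t)
for nm,roi,zl,z in [("rod",(262,165,292,205),.157,.16),("marker",(292,160,318,185),.142,.145),("stamp",(140,215,180,255),.055,.062)]:
    x0,y0,x1,y1=roi; m=np.zeros(P.shape[:2],np.uint8); m[y0:y1,x0:x1]=((P[...,2]>zl)&(P[...,2]<zl+.01))[y0:y1,x0:x1]
    v,u=np.nonzero(m); print(nm,len(u),onplane(t,(u.mean(),v.mean()),z) if len(u) else "")
cv2.imwrite("pics/s12e.png",cv2.resize(s["pixels"][110:290,140:380],None,fx=3.3,fy=3.3,interpolation=cv2.INTER_CUBIC))
E
```

```text
t: 15.4
eef_pos: [0.4531, -0.0333, 0.286]
orientation: [0.588, 0.4, 0.58, -0.397]
ft_force: [0.5, 1.1, 0.4]
grip_width: 1.002
t 15.4 p [ 0.4531 -0.0333  0.286 ] F [0.48 1.08 0.35] T [-0.079  0.057  0.04 ] g 1.002
R cols x,y,z [[0.012, -0.002, -1.0], [0.931, 0.364, 0.01], [0.364, -0.931, 0.007]] q [-0.192 -0.363  2.004 -0.     1.489 -0.564]
rod 0 
marker 95 [ 0.49888725 -0.15083477  0.145     ]
stamp 322 [0.39589558 0.18242828 0.062     ]
```

View pics/s12e.png

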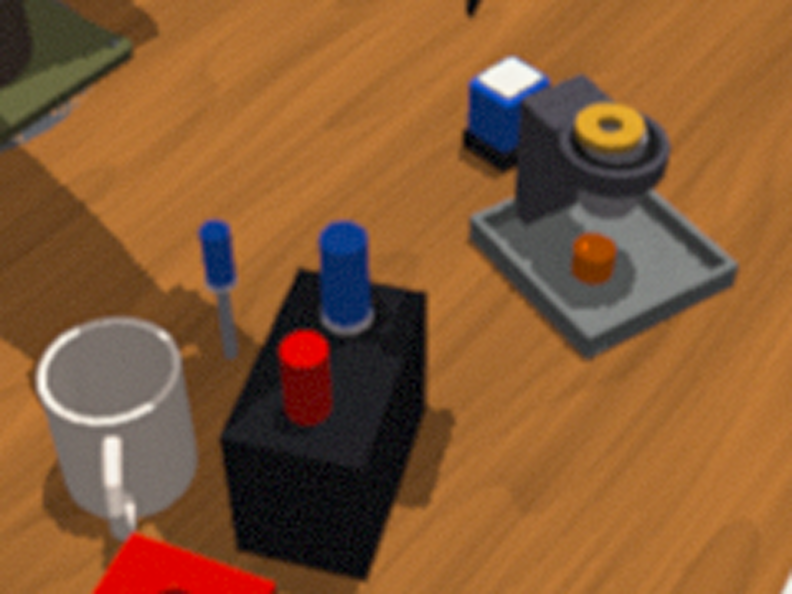

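View pics/t12.png

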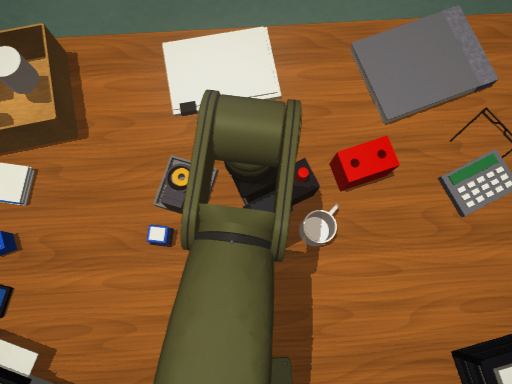

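View pics/w12.png

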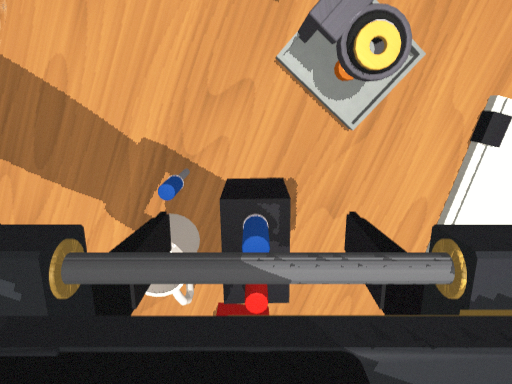

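The scene crop shows the rod upright with its shoulder flush on the holder at (347,315). The plug is in the tray at (594,258), and marker, stamp and mug are unmoved. I let one row settle and hand in.

```bash
python3 -m handwheel '[0,0,0,0,0,0,0, 0,0,0,0,0,0,0, 0,0,0,0,0,0,0]'; python3 -c "
from rig import job
print(job.finish_job())"
```

```text
t: 15.85
eef_pos: [0.4517, -0.0331, 0.2816]
orientation: [0.587, 0.398, 0.583, -0.397]
ft_force: [0.6, 0.6, 0.1]
grip_width: 0.998
the job is handed in; nothing more can be done
None
```

I pushed the orange plug out into the tray, stood the blue-handled rod back in the holder and let go. The job was handed in at 15.9 s.

- **Pushing the plug:** The rod tip went into the mouth without touching the rim. The wrist force read about 8 N along the rod while pushing and at most about 3.4 N sideways. I eased a small sideways drift partway down.
- **Drop point:** The push force vanished with the tip at about z 56 mm by my estimate, slightly higher than the expected 40–51 mm. The pictures confirmed that the plug had dropped.
- **Last checks:** The scene and wrist views show the plug in the tray, the mouth clear, and the rod upright with its shoulder on the holder. The gripper was open and clear of everything. By measurement the marker moved less than 0.2 mm and the stamp stayed put within measuring error. The mug looked unmoved in the pictures.
- **What failed or disagreed:**
  - In the final top view the arm hid the rod, so I could not measure its position from above.
  - In one look before insertion, my first hand-read of the scene view put the mouth about 5 mm away from where the wrist view put it. A re-read brought the two closer, and I followed the wrist view, which the contact-free entry bore out.

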